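Clear the gear head and ease it into gear

ROBOT

A 7-joint arm with a two-finger parallel gripper is mounted at the origin on a cart in front of the work surface, level with it; the furniture and walls round the work are solid. World frame = base frame: x ahead of the robot, y to its left, z up, the work surface at z = 0. Lengths are in m, angles in rad, forces in N, time in s.
With the tool pointing down it reaches from about 0.4 to 0.875 m from the base axis. Payload 19.3 kg.
Tool frame: the origin (TCP) lies at the very end of the fingers, on their centre line; the grasp point (between the pads) lies bot.hold_point_z behind it (bot.hold_point_z is the distance from the TCP to the grasp point, in m); z points along the fingers, y is the line along which they close (so a half turn about z gives the same grasp; the last joint's range is limited). The gripper opens to 85 mm and grips with 20 to 120 N. Pads are 22 mm wide; open, the fingers measure 114 mm over their backs; the gripper's body (76 mm by 85 mm) begins 54 mm behind the grasp point. The pads swing forward as they close: fully open they stand 13 mm farther back than shut.
Start: joints at [-1.293, 0.521, -0.036, 1.599, 0.021, 1.021, -0.113], TCP at [0.213, 0.588, 0.197] pointing down, gripper open.
Joint ranges: [-2.91, 2.91], [-0.3, 2.13], [-1.5, 1.42], [0.17, 2.43], [-1.26, 4.41], [0.16, 1.93], [-2.52, 2.52]. Speed limits (rad/s): [1.89, 1.89, 2.39, 2.39, 3.01, 3.01, 3.01].

INTERFACE

Orientations are given as a unit quaternion [x, y, z, w].
In Python, from plant import bot gives the robot as it stands.
- The arm moves only by the tool jog_arm, never from a script. Its argument "motion" is a list that holds one entry, the list of rows, each a list of 4 numbers: the shift along the tool's x, y, z in m, then the turn about the tool's z in degrees. A call has 1 to 12 rows; each row shifts and turns the commanded pose from where the row before left it, along the tool's axes as they then stand; what a row does not reach is not made up. A row lasts 1/12 s, in which the tool goes at most 41.7 mm and 7.16 degrees, less where a joint would pass 70% of its speed; a pose out of reach is approached as far as the arm can. A call with a gripper value outside its range is refused whole. "gripper" is the closure in counts, from 0 (fully open) to 255 (shut), set as the call begins (left out, the last holds). The fingers move at their own pace and stop on an object; "grip_force" is the grip in N (left out, the last holds). Time passes only in rows, so rows that do not move let the fingers close. It gives the time, the measured TCP pose, the force, the opening and the grip force at its end, in the units of the state.
- bot.state(): the state, without advancing time (a new reading comes with each control period).
- bot.camera(name): name is "scene" or "top"; returns (picture, depth): 420x560x3 uint8, red, green, blue; 420x560 float32, m along the optical axis (not along the pixel's ray), 0 where there is no reading.
- bot.get_calibration(name): a dict with "intrinsics" (3x3 intrinsics, pixels), "pose" (4x4, takes a point from camera to world coordinates). Camera axes: x right, y down, z forward; pixel columns grow to the right and rows downward; lengths in m; the calibration is good to about 2 mm. A picture is of the moment at which its call begins. get_calibration takes no time and is no camera call.
- bot.job_done(): hands the job in; it is judged then, once.
Trained networks look in the newest picture that a camera, given by its name, has taken for a name from the list of things; names that differ only in an ending like _2 or _b are one class to them, and where a whole thing is asked for, a point or a joint stands for the part that bears it (a point fixed in the world has none). Each returns a list of dicts, best first, with "conf" (0 to 1); they miss things now and then, are a little off and sometimes report something else, mostly with a low value. They report only what shows in the picture. A call takes as long as a camera call.
- bot.outline_of(camera, query): "region" (420x560 bool, what is visible of it).
- bot.place_of(camera, query): "at" ([x, y, z] in m, in the coordinates of the camera as it stood for that picture, good to about 4 mm: a listed point, or the origin of a listed thing).
The state is a dict: "time_s": time; "q": joint angles; "joint_vel": joint speeds; "joint_torque": joint torques, N m; "ee_pos": TCP position; "ee_rot": TCP orientation; "force": force on the tool from outside, world axes, zero at the start; "moment": the same for the moment, N m; "gripper_width": opening from 0.0 (shut) to 1.0 (fully open); "grasp_force": force on a finger pad.
Only numpy, scipy, OpenCV 4.12 (cv2) and the standard library are available. Lean on these libraries where they do the work, as an engineer would, in place of code of your own. Each camera call takes 0.05 s, during which the arm holds its last target. There are 200 camera calls.

TASK

Someone has left the tall oil bottle on top of the gear head, in the way of its gear-change knob: stand the bottle upright on the steel drip dish. Then put the gear head into gear: ease the ball knob on the cover towards the hand-lever end until the teeth inside meet, rock the hand lever until they drop into mesh, and bring the knob fully home without forcing the teeth. Do not tip the bottle, and leave the wax tin, marking gauge and sanding block where they are.

Things in the scene. Friction and masses are not known exactly. Their poses are not given: they have to be found in the camera images.
- gear_head: fixed grey cast gear head; housing 116 x 170 mm, flat cover (126 x 180 mm) whose top is 100 mm above the bench, base plate 150 x 290 x 12 mm. Origin on the bench under the middle of the housing; y runs along the spindle axis (65 mm up). The hand lever is at the -y end, the gear-change knob on the cover's +y half. The toothed clutch is shut inside, out of sight
- oil_bottle: loose tall brown dropper bottle, 132 mm, about 0.2 kg, top-heavy (centre of mass about 75 mm up): round body 44 mm in diameter, straight up to 110 mm; foot 40 mm; pale label, black cap 30 mm wide (115 to 127 mm up) with a low bulb. Origin at the centre of its foot, z up. Starts on the cover in the knob's path; topples if struck or moved fast. Held 95 mm up, the fingertips pass over the knob
- drip_dish: fixed round steel dish, 120 mm across, floor 4 mm above its underside, rim 9 mm high; origin at the centre of its underside. It stands on a blue mat whose top is 8 mm above the bench top on which the gear head stands
- knob_ball (a point): centre of the black ball (28 mm diameter) of the gear-change knob, on a 12 mm stem, 138 mm above the bench, on the gear head's centre line (its x = 0). In the gear head's frame its y is 62 mm out of gear and 40 mm fully home against the stop: it slides 22 mm towards -y. The knob rubs with about 7 N and stays where left
- shift_knob: the knob with the sprung toothed clutch it carries inside; origin on the cover under the ball. The teeth meet 8 mm from the out-of-gear end; a spring inside then yields over 6 mm (2 to 5 N more) and the knob stops hard at 14 mm. With the spring so loaded the clutch jumps into mesh by itself when the lever brings teeth to gaps; then the knob can be pushed home
- lever_ball (a point): centre of the black ball (28 mm diameter) at the end of the hand lever, 85 mm from the spindle axis and 142 mm from the gear head's origin towards its -y; 150 mm above the bench when the lever is upright. A 10 mm round bar runs from it to the axis
- wax_tin: loose bystander, round flat tin 67 mm across, 25 mm high, origin under its centre
- marking_gauge: loose bystander, wooden marking gauge 190 x 56 x 62 mm, origin under its centre
- sanding_block: loose bystander, sanding block 56 x 86 x 28 mm, origin under its centre
- spindle: spindle with hand lever; origin on the spindle axis above the gear head's origin, y along the axis, z along the lever, which starts within 0.2 rad of upright, swings 1.3 rad either way and stays where left. 2.5 N at the ball turns it alone, about 10 N in mesh. 6 teeth enter over 0.25 rad of each 1.05 rad pitch and never start in line; rocking 0.55 rad to both sides of the start always passes a gap

How it is judged:
By the outcome, as a careful person would: the job done as asked, in the order asked, and still so for the second after the job is handed in, with the robot touching nothing.
It also fails if it takes over 67 s, if anything falls off the work surface, if the arm or the gripper's body presses on something with over 40 N, if the wrist force passes 120 N, or if a joint passes its speed limit or range.

## Working session

There is one attempt and no reset: what is moved stays moved. The work goes in short steps, Python scripts to look and compute and a tool call to move; the robot and the scene stay as the last step left them, time stands still between calls to the robot, and variables do not carry over. Pictures are saved under pics/ and viewed, at most 13 in all, crops included, and the job is handed in when it is done.

Besides the shell and the picture viewer there is one more tool, called after ">>>" as name(argument=value, ...), one argument or row to a line, values as JSON. jog_arm: Moves the arm, as the interface text tells. Its arguments: {"type":"object","properties":{"motion":{"type":"array","items":{"type":"array","items":{"type":"array","items":{"type":"number"}}}},"gripper":{"type":"number"},"grip_force":{"type":"number"}},"required":["motion"]}

```bash
mkdir -p pics; cat > h.py <<'E'
import numpy as np, cv2
from plant import bot
def w(cam,p):
    T=np.array(bot.get_calibration(cam)["pose"]); return (T@np.r_[p,1])[:3]
def pix(cam,P):
    c=bot.get_calibration(cam);T=np.linalg.inv(np.array(c["pose"]));q=np.array(c["intrinsics"])@(T@np.r_[P,1])[:3];return q[:2]/q[2]
def cloud(cam,d):
    c=bot.get_calibration(cam);K=np.array(c["intrinsics"]);T=np.array(c["pose"])
    v,u=np.indices(d.shape);X=np.stack([(u-K[0,2])/K[0,0]*d,(v-K[1,2])/K[1,1]*d,d],-1)
    return X@T[:3,:3].T+T[:3,3]
E
python3 - <<'E'
from h import *
s=bot.state();print({k:np.round(v,3) for k,v in s.items()}, bot.hold_point_z)
ims=[]
for c in("scene","top"):
    p,d=bot.camera(c);np.save(c+"_d.npy",d);cv2.imwrite(f"pics/{c}0.png",p[...,::-1])
    for n in["gear_head","oil_bottle","drip_dish","knob_ball","lever_ball","wax_tin","marking_gauge","sanding_block","spindle"]:
        r=bot.place_of(c,n)
        for e in r[:1]:
            P=w(c,e["at"]);print(c,n,round(e["conf"],2),np.round(P,3),np.round(pix(c,P)))
E
```

```text
{'time_s': np.float64(0.0), 'q': array([-1.293,  0.522, -0.036,  1.6  ,  0.021,  1.021, -0.113]), 'joint_vel': array([-0.002,  0.   ,  0.001,  0.001,  0.001, -0.   ,  0.   ]), 'joint_torque': array([-1.0000e-03, -9.2710e+01,  1.9790e+00, -3.6991e+01,  1.8000e-02,
        8.0000e-03, -0.0000e+00]), 'ee_pos': array([0.213, 0.587, 0.196]), 'ee_rot': array([ 0.173,  0.985, -0.001, -0.   ]), 'force': array([-0.416, -0.635,  0.061]), 'moment': array([-0.02 , -0.027,  0.051]), 'grasp_force': np.float64(0.0), 'gripper_width': np.float64(1.002)} 0.0187
scene gear_head 0.58 [ 0.554 -0.083  0.   ] [295. 250.]
scene oil_bottle 0.78 [ 0.553 -0.073  0.101] [294. 226.]
scene drip_dish 0.66 [0.535 0.327 0.005] [187. 200.]
scene knob_ball 0.47 [ 0.567 -0.026  0.135] [282. 208.]
scene lever_ball 0.78 [ 0.509 -0.22   0.151] [335. 248.]
scene wax_tin 0.95 [ 0.452 -0.392  0.001] [379. 327.]
scene marking_gauge 0.93 [ 0.652 -0.434 -0.002] [420. 280.]
scene sanding_block 0.55 [0.654 0.306 0.005] [214. 182.]
top gear_head 0.96 [ 0.552 -0.081 -0.   ] [289. 208.]
top oil_bottle 0.62 [ 0.549 -0.066  0.098] [285. 204.]
top drip_dish 0.91 [0.533 0.323 0.013] [171. 213.]
top knob_ball 0.62 [ 0.565 -0.028  0.138] [273. 198.]
top lever_ball 0.72 [ 0.51  -0.221  0.15 ] [335. 214.]
top wax_tin 0.69 [ 0.454 -0.396  0.008] [380. 236.]
top marking_gauge 0.97 [ 0.646 -0.43  -0.   ] [387. 182.]
top sanding_block 0.59 [0.656 0.301 0.012] [179. 178.]
```

View pictures.

View pics/scene0.png

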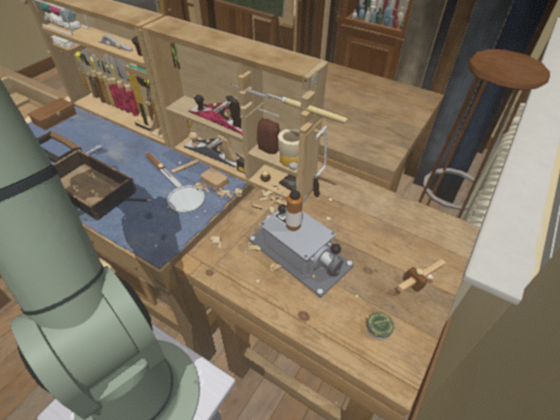

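View pics/top0.png

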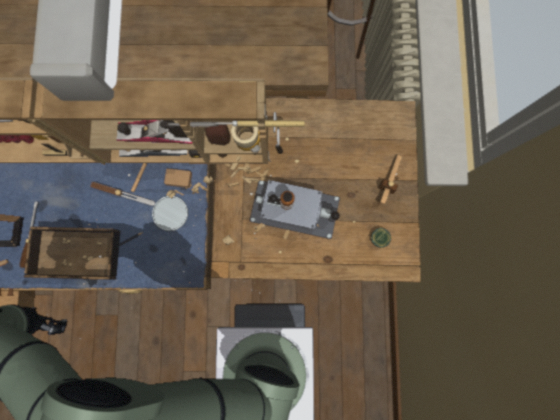

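```bash
python3 - <<'E'
from h import *
for c in("scene","top"):
    P=cloud(c,np.load(c+"_d.npy")); z=P[...,2]; x=P[...,0];y=P[...,1]
    near=(abs(x-.55)<.12)&(abs(y+.08)<.2)
    for nm,m in [("bottle cap/body top",near&(z>.19)&(z<.24)&(abs(x-.55)<.04)&(abs(y+.07)<.04)),("z>.2",near&(z>.2)),
      ("bottle shoulder",near&(z>.17)&(abs(y+.07)<.04)),
      ("cover",near&(abs(z-.1)<.004)),("ball",(abs(x-.566)<.025)&(abs(y+.027)<.025)&(z>.12)&(z<.156)),("lever",(abs(x-.51)<.03)&(abs(y+.22)<.03)&(z>.13)),("dish",(np.hypot(x-.534,y-.325)<.08)&(z>.011)&(z<.03))]:
        q=P[m]
        if len(q)<3: print(c,nm,len(q));continue
        print(c,nm,len(q),np.round(np.median(q,0),3),np.round(q.min(0),3),np.round(q.max(0),3))
        if nm=="cover": 
            r=cv2.minAreaRect((q[:,:2]*1000).astype(np.float32));print(r)
E
```

```text
scene bottle cap/body top 257 [ 0.545 -0.077  0.213] [ 0.532 -0.093  0.19 ] [ 0.575 -0.052  0.234]
scene z>.2 214 [ 0.546 -0.076  0.215] [ 0.532 -0.092  0.2  ] [ 0.575 -0.052  0.234]
scene bottle shoulder 340 [ 0.543 -0.078  0.209] [ 0.53  -0.094  0.17 ] [ 0.575 -0.052  0.234]
scene cover 1686 [ 0.534 -0.109  0.099] [ 0.471 -0.228  0.096] [0.62  0.012 0.104]
((545.5867919921875, -113.95126342773438), (236.29537963867188, 127.44365692138672), 77.6594009399414)
scene ball 76 [ 0.558 -0.032  0.146] [ 0.549 -0.041  0.12 ] [ 0.575 -0.017  0.152]
scene lever 96 [ 0.502 -0.224  0.156] [ 0.493 -0.236  0.143] [ 0.516 -0.21   0.165]
scene dish 571 [0.539 0.327 0.013] [0.464 0.248 0.011] [0.613 0.403 0.028]
top bottle cap/body top 168 [ 0.55  -0.07   0.219] [ 0.532 -0.092  0.191] [ 0.573 -0.05   0.237]
top z>.2 345 [0.55  0.12  1.085] [ 0.508 -0.092  0.201] [0.597 0.12  1.11 ]
top bottle shoulder 188 [ 0.548 -0.07   0.218] [ 0.532 -0.092  0.17 ] [ 0.573 -0.05   0.24 ]
top cover 1457 [ 0.543 -0.096  0.101] [ 0.472 -0.184  0.096] [0.63  0.015 0.104]
((550.9840698242188, -85.00912475585938), (179.7862548828125, 126.12590026855469), 77.87716674804688)
top ball 61 [ 0.561 -0.028  0.148] [ 0.545 -0.05   0.135] [ 0.576 -0.015  0.155]
top lever 62 [ 0.506 -0.22   0.16 ] [ 0.494 -0.234  0.151] [ 0.519 -0.208  0.167]
top dish 1009 [0.536 0.328 0.015] [0.457 0.246 0.011] [0.613 0.403 0.03 ]
```

The pictures agree with the networks. In the scene view the bottle is on the cover at about (294,210), with the knob just behind it. The lever ball is at (336,249) and the dish is at (186,200) on the blue mat. The gear head's y axis points along about (0.213, 0.977).

```bash
cat >> h.py <<'E'
def plan(tgt,yaw,n,start=None):
    """yaw (deg): world angle of tool y; tool z down. prints rows"""
    s=bot.state();from scipy.spatial.transform import Rotation as R
    M=R.from_quat(s["ee_rot"]).as_matrix();p=np.array(s["ee_pos"]) 
    a=np.degrees(np.arctan2(M[1,1],M[0,1]));
    if start is not None: p,a=np.array(start[0]),start[1]
    dt=(a-yaw+90)%180-90; d=(np.array(tgt)-p)/n
    rows=[]
    for i in range(n):
        t=np.radians(a-dt*i/n);Y=np.array([np.cos(t),np.sin(t),0]);X=np.array([Y[1],-Y[0],0])*-1
        X=np.cross(Y,[0,0,-1]);rows.append([round(float(X@d),4),round(float(Y@d),4),round(float(-d[2]),4),round(float(dt/n),2)])
    print(np.round(p,4),round(a,2),"\n",rows)
E
python3 - <<'E'
from h import *
plan([.552,-.071,.30],-12.3,22)
E
```

```text
[0.213  0.5876 0.1968] 70.07 
 [[-0.0247, -0.0229, -0.0047, 3.74], [-0.0261, -0.0212, -0.0047, 3.74], [-0.0275, -0.0195, -0.0047, 3.74], [-0.0287, -0.0176, -0.0047, 3.74], [-0.0298, -0.0157, -0.0047, 3.74], [-0.0307, -0.0138, -0.0047, 3.74], [-0.0316, -0.0117, -0.0047, 3.74], [-0.0323, -0.0096, -0.0047, 3.74], [-0.0328, -0.0075, -0.0047, 3.74], [-0.0332, -0.0053, -0.0047, 3.74], [-0.0335, -0.0032, -0.0047, 3.74], [-0.0337, -0.001, -0.0047, 3.74], [-0.0336, 0.0012, -0.0047, 3.74], [-0.0335, 0.0034, -0.0047, 3.74], [-0.0332, 0.0056, -0.0047, 3.74], [-0.0328, 0.0078, -0.0047, 3.74], [-0.0322, 0.0099, -0.0047, 3.74], [-0.0315, 0.012, -0.0047, 3.74], [-0.0306, 0.014, -0.0047, 3.74], [-0.0296, 0.016, -0.0047, 3.74], [-0.0285, 0.0179, -0.0047, 3.74], [-0.0273, 0.0197, -0.0047, 3.74]]
```

>>> jog_arm(
  motion=[
    [[-0.0247, -0.0229, -0.02, 3.7], [-0.0261, -0.0212, -0.02, 3.7], [-0.0275, -0.0195, -0.02, 3.7], [-0.0287, -0.0176, -0.02, 3.7], [-0.0298, -0.0157, -0.02, 3.7], [-0.0307, -0.0138, -0.004, 3.7], [-0.0316, -0.0117, 0, 3.7], [-0.0323, -0.0096, 0, 3.7], [-0.0328, -0.0075, 0, 3.7], [-0.0332, -0.0053, 0, 3.7], [-0.0335, -0.0032, 0, 3.7]],
  ],
  gripper=0,
)

```text
time_s: 1.92
ee_pos: [0.3844, 0.2575, 0.301]
ee_rot: [0.506, 0.862, 0.0, 0.0]
force: [0.9, -0.1, 0.1]
gripper_width: 1.001
grasp_force: 0.0
```

>>> jog_arm(
  motion=[
    [[-0.0337, -0.001, 0, 3.7], [-0.0336, 0.0012, 0, 3.7], [-0.0335, 0.0034, 0, 3.7], [-0.0332, 0.0056, 0, 3.7], [-0.0328, 0.0078, 0, 3.7], [-0.0322, 0.0099, 0, 3.7], [-0.0315, 0.012, 0, 3.7], [-0.0306, 0.014, 0, 3.7], [-0.0296, 0.016, 0, 3.7], [-0.0285, 0.0179, 0, 3.7], [-0.0273, 0.0197, 0, 3.7], [0, 0, 0, 0]],
  ],
)

```text
time_s: 2.92
ee_pos: [0.5589, -0.074, 0.3008]
ee_rot: [0.777, 0.63, -0.001, 0.001]
force: [1.0, -0.2, -0.2]
gripper_width: 1.001
grasp_force: 0.0
```

```bash
python3 - <<'E'
from h import *
s=bot.state();print(s["time_s"],np.round(s["q"],3),s["ee_pos"],s["ee_rot"],s["gripper_width"])
for c in("scene","top"):
    p,d=bot.camera(c);cv2.imwrite(f"pics/{c}1.png",cv2.resize(p[130:330,180:460],None,fx=2.8,fy=2.8,interpolation=2)[...,::-1])
    for n in["oil_bottle","lever_ball","knob_ball"]:
        for e in bot.place_of(c,n)[:1]: print(c,n,e["conf"],np.round(w(c,e["at"]),3))
plan([.552,-.071,.176],-12.3,12)
E
```

```text
2.9167 [-0.393  0.37   0.576  1.651 -0.211  1.183  0.024] [ 0.55890008 -0.07404797  0.30077431] [ 7.76564048e-01  6.30036567e-01 -6.46663721e-04  1.33621795e-03] 1.0013002567363622
scene oil_bottle 0.81 [ 0.555 -0.071  0.097]
scene lever_ball 0.65 [ 0.51  -0.22   0.153]
scene knob_ball 0.47 [ 0.564 -0.027  0.138]
top lever_ball 0.53 [ 0.504 -0.221  0.151]
[ 0.5574 -0.0672  0.301 ] -11.24 
 [[-0.0004, -0.0004, 0.0104, 0.09], [-0.0004, -0.0004, 0.0104, 0.09], [-0.0004, -0.0004, 0.0104, 0.09], [-0.0004, -0.0004, 0.0104, 0.09], [-0.0004, -0.0004, 0.0104, 0.09], [-0.0004, -0.0004, 0.0104, 0.09], [-0.0004, -0.0004, 0.0104, 0.09], [-0.0004, -0.0004, 0.0104, 0.09], [-0.0004, -0.0004, 0.0104, 0.09], [-0.0004, -0.0004, 0.0104, 0.09], [-0.0004, -0.0004, 0.0104, 0.09], [-0.0004, -0.0004, 0.0104, 0.09]]
```

View pics/scene1.png

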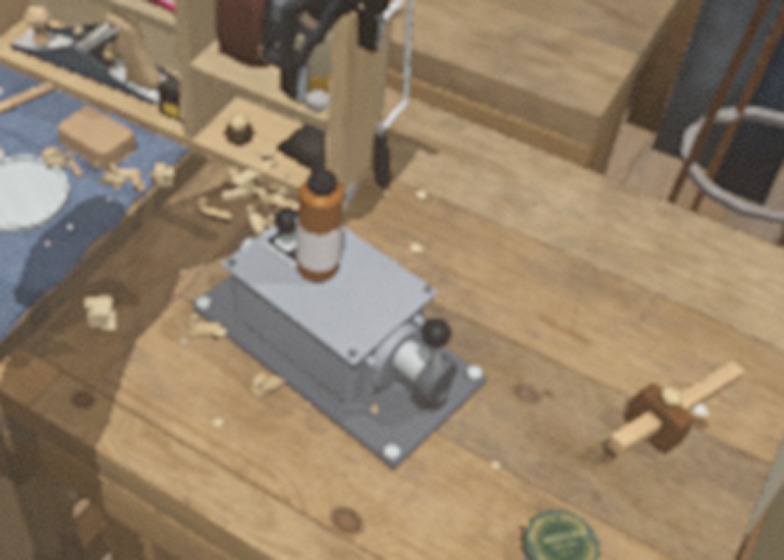

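The crop shows the bottle standing upright at about (320,230) with the ball knob right behind it at (288,222). The fingers are above it, so I'll descend.

>>> jog_arm(
  motion=[
    [[-0.0036, -0.0037, 0, 1], [0, 0, 0.015, 0], [0, 0, 0.015, 0], [0, 0, 0.015, 0], [0, 0, 0.015, 0], [0, 0, 0.015, 0], [0, 0, 0.015, 0], [0, 0, 0.015, 0], [0, 0, 0.01, 0], [0, 0, 0.01, 0], [0, 0, 0, 0], [0, 0, 0, 0]],
  ],
)

```text
time_s: 4.32
ee_pos: [0.5531, -0.071, 0.1759]
ee_rot: [0.779, 0.627, -0.0, -0.0]
force: [-0.1, -0.2, -0.5]
gripper_width: 0.997
grasp_force: 0.0
```

```bash
python3 - <<'E'
from h import *
p,d=bot.camera("scene");cv2.imwrite("pics/s2.png",cv2.resize(p[130:270,220:400],None,fx=4,fy=4,interpolation=2)[...,::-1])
s=bot.state();print(s["ee_pos"],s["force"])
for e in bot.place_of("scene","oil_bottle")[:1]: print(e["conf"],np.round(w("scene",e["at"]),3))
E
```

```text
[ 0.55345152 -0.07111589  0.17635267] [-0.62103316 -0.53942504  0.08438622]
0.93 [ 0.556 -0.071  0.097]
```

View pics/s2.png

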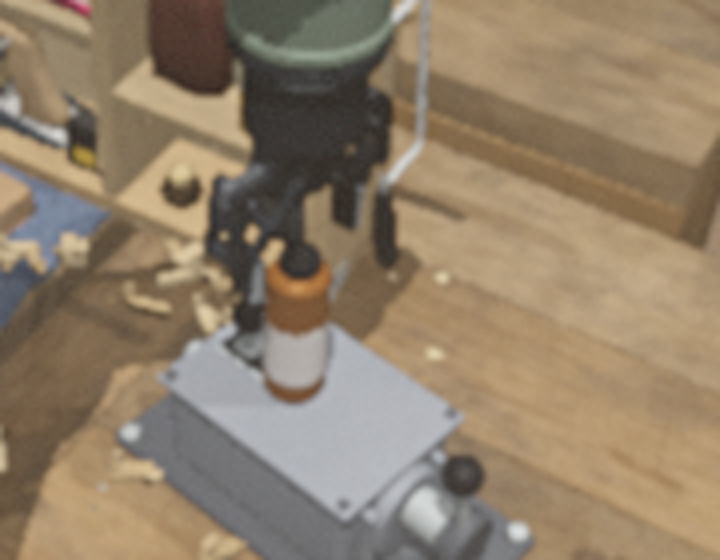

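```bash
python3 - <<'E'
from h import *
for P in [(.5534,-.071,.1),(.5534,-.071,.176),(.5534,-.071,.232),(.5534+.045,-.08,.18),(.5534-.045,-.062,.18),(.5534,-.071,.25),(.564,-.027,.138)]:
    print(P,np.round((pix("scene",P)-[220,130])*4))
p,d=bot.camera("scene");C=cloud("scene",d)
y,x=np.indices(d.shape)
for u,v in[(245,270),(215,240),(345,205),(385,250),(300,290),(300,350),(270,130),(300,260),(240,300)]:
    print(u,v,np.round(C[130+v//4,220+u//4],3))
E
```

```text
(0.5534, -0.071, 0.1) [292. 385.]
(0.5534, -0.071, 0.176) [296. 310.]
(0.5534, -0.071, 0.232) [299. 249.]
(0.5984, -0.08, 0.18) [341. 271.]
(0.5084, -0.062, 0.18) [249. 342.]
(0.5534, -0.071, 0.25) [300. 229.]
(0.564, -0.027, 0.138) [248. 314.]
245 270 [ 0.496 -0.064  0.259]
215 240 [ 0.486 -0.048  0.283]
345 205 [ 0.596 -0.079  0.243]
385 250 [ 0.731 -0.051  0.08 ]
300 290 [ 0.539 -0.081  0.215]
300 350 [ 0.54  -0.083  0.158]
270 130 [ 0.518 -0.066  0.354]
300 260 [ 0.551 -0.074  0.226]
240 300 [ 0.563 -0.021  0.15 ]
```

The projection fits: the bottle lies midway between the fingers, which are near x = 0.496 and 0.596. I'll close in two stages.

>>> jog_arm(
  motion=[
    [[0, 0, 0, 0], [0, 0, 0, 0], [0, 0, 0, 0], [0, 0, 0, 0], [0, 0, 0, 0], [0, 0, 0, 0]],
  ],
  gripper=95,
  grip_force=30,
)

```text
time_s: 4.97
ee_pos: [0.5532, -0.071, 0.1758]
ee_rot: [0.779, 0.627, -0.0, 0.0]
force: [-0.0, 0.2, -1.3]
gripper_width: 0.627
grasp_force: 0.0
```

>>> jog_arm(
  motion=[
    [[0, 0, 0, 0], [0, 0, 0, 0], [0, 0, 0, 0], [0, 0, 0, 0], [0, 0, 0, 0], [0, 0, 0, 0]],
  ],
  gripper=180,
)

```text
time_s: 5.47
ee_pos: [0.5549, -0.0713, 0.1773]
ee_rot: [0.779, 0.627, 0.001, 0.001]
force: [1.7, -0.2, 17.1]
gripper_width: 0.333
grasp_force: 34.5
```

```bash
python3 - <<'E'
from h import *
p,d=bot.camera("scene");cv2.imwrite("pics/s3.png",cv2.resize(p[150:250,250:350],None,fx=6,fy=6,interpolation=2)[...,::-1])
s=bot.state();print(s["ee_pos"],s["force"],s["moment"],s["gripper_width"],s["grasp_force"])
for e in bot.place_of("scene","oil_bottle")[:1]: print(e["conf"],np.round(w("scene",e["at"]),3))
E
```

```text
[ 0.5548394  -0.07133747  0.17725035] [ 1.02296211 -0.95005573 17.49627731] [-0.07976033 -0.31823535  0.00324654] 0.33768773576714073 34.524405704866375
0.63 [ 0.558 -0.074  0.099]
```

View pics/s3.png

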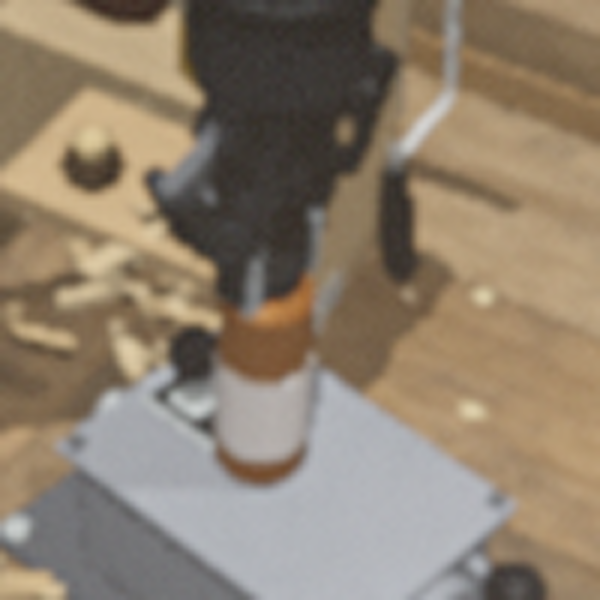

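```bash
python3 - <<'E'
from h import *
print(np.round(np.array(bot.get_calibration("scene")["pose"])[:3,3],2))
p,d=bot.camera("scene");C=cloud("scene",d)
for u in(291,292,293,294,295,297,299,301,303):
  for v in (190,194,198,200,201,202,204,207):
    print(u,v,np.round(C[v,u],3),p[v,u],end=" | ")
  print()
E
```

```text
[-0.08 -0.42  0.92]
291 190 [ 0.526 -0.075  0.264] [69 65 61] | 291 194 [ 0.531 -0.073  0.245] [91 89 88] | 291 198 [ 0.53  -0.074  0.232] [111 112 111] | 291 200 [ 0.534 -0.072  0.221] [115 116 115] | 291 201 [ 0.532 -0.073  0.22 ] [125 121 120] | 291 202 [ 0.532 -0.073  0.216] [142 126 115] | 291 204 [ 0.533 -0.073  0.208] [128  93  58] | 291 207 [ 0.533 -0.073  0.197] [120  86  57] | 
292 190 [ 0.525 -0.078  0.266] [60 56 50] | 292 194 [ 0.532 -0.075  0.246] [116 115 115] | 292 198 [ 0.534 -0.075  0.23 ] [129 130 130] | 292 200 [ 0.534 -0.074  0.222] [130 131 130] | 292 201 [ 0.53  -0.077  0.224] [147 136 128] | 292 202 [ 0.533 -0.075  0.216] [163 134 111] | 292 204 [ 0.535 -0.075  0.207] [136  97  58] | 292 207 [ 0.534 -0.075  0.197] [121  84  54] | 
293 190 [ 0.531 -0.078  0.261] [63 59 55] | 293 194 [ 0.534 -0.076  0.244] [108 108 107] | 293 198 [ 0.535 -0.077  0.23 ] [110 112 111] | 293 200 [ 0.536 -0.076  0.222] [132 118 110] | 293 201 [ 0.534 -0.078  0.22 ] [168 137 110] | 293 202 [ 0.535 -0.077  0.215] [186 142 100] | 293 204 [ 0.534 -0.078  0.21 ] [146 101  64] | 293 207 [
[... 1557 characters left out ...]
1 194 [ 0.568 -0.082  0.219] [98 91 86] | 301 198 [ 0.561 -0.086  0.213] [162 110  65] | 301 200 [ 0.554 -0.09   0.214] [160 112  72] | 301 201 [ 0.552 -0.091  0.213] [148 104  71] | 301 202 [ 0.552 -0.091  0.209] [131  95  68] | 301 204 [ 0.551 -0.092  0.203] [115  88  67] | 301 207 [ 0.553 -0.092  0.19 ] [115  85  58] | 
303 190 [ 0.571 -0.085  0.233] [133 122 109] | 303 194 [ 0.574 -0.084  0.216] [139 124 103] | 303 198 [ 0.727 -0.009  0.035] [147 135 117] | 303 200 [ 0.722 -0.012  0.031] [142 134 126] | 303 201 [ 0.719 -0.013  0.03 ] [144 138 130] | 303 202 [ 0.715 -0.015  0.029] [137 129 119] | 303 204 [ 0.72  -0.014  0.016] [133 121 105] | 303 207 [ 0.723 -0.013 -0.001] [121  97  73] |
```

>>> jog_arm(
  motion=[
    [[0, 0, 0, 0], [0, 0, 0, 0], [0, 0, 0, 0], [0, 0, 0, 0], [0, 0, 0, 0], [0, 0, 0, 0]],
  ],
  gripper=60,
)

```text
time_s: 6.12
ee_pos: [0.5531, -0.071, 0.1757]
ee_rot: [0.779, 0.627, -0.0, -0.0]
force: [-0.0, -0.1, 0.5]
gripper_width: 0.767
grasp_force: 0.0
```

```bash
python3 - <<'E'
from h import *
s=bot.state();print(s["ee_pos"],s["force"],s["gripper_width"])
p,d=bot.camera("scene");C=cloud("scene",d);cv2.imwrite("pics/s4.png",cv2.resize(p[150:250,250:350],None,fx=6,fy=6,interpolation=2)[...,::-1])
for e in bot.place_of("scene","oil_bottle")[:1]: print(e["conf"],np.round(w("scene",e["at"]),3))
# points near the tool axis, not bottle
q=C.reshape(-1,3);r=np.hypot(q[:,0]-.555,q[:,1]+.071)
for lo in np.arange(.15,.27,.01):
    m=(q[:,2]>=lo)&(q[:,2]<lo+.01)&(r<.075); k=q[m]; m2=r[m]>.026
    print(round(lo,2),m.sum(),np.round(k[m2].min(0),3) if m2.any() else "", np.round(k[m2].max(0),3) if m2.any() else "",m2.sum())
E
```

```text
[ 0.55313105 -0.07098142  0.17569728] [-0.04836315 -0.08537439  0.47461421] 0.7668908331042588
0.62 [ 0.554 -0.075  0.099]
0.15 44 [ 0.555 -0.035  0.15 ] [ 0.568 -0.021  0.152] 10
0.16 47   0
0.17 39   0
0.18 41   0
0.19 40   0
0.2 48   0
0.21 71 [ 0.514 -0.084  0.216] [ 0.587 -0.066  0.22 ] 7
0.22 114 [ 0.508 -0.089  0.22 ] [ 0.595 -0.053  0.23 ] 45
0.23 61 [ 0.507 -0.089  0.23 ] [ 0.596 -0.052  0.24 ] 46
0.24 45 [ 0.505 -0.088  0.24 ] [ 0.591 -0.061  0.25 ] 45
0.25 37 [ 0.505 -0.091  0.25 ] [ 0.594 -0.066  0.26 ] 37
0.26 73 [ 0.489 -0.096  0.26 ] [ 0.613 -0.046  0.27 ] 73
0.27 90 [ 0.487 -0.096  0.27 ] [ 0.615 -0.046  0.28 ] 87
```

View pics/s4.png

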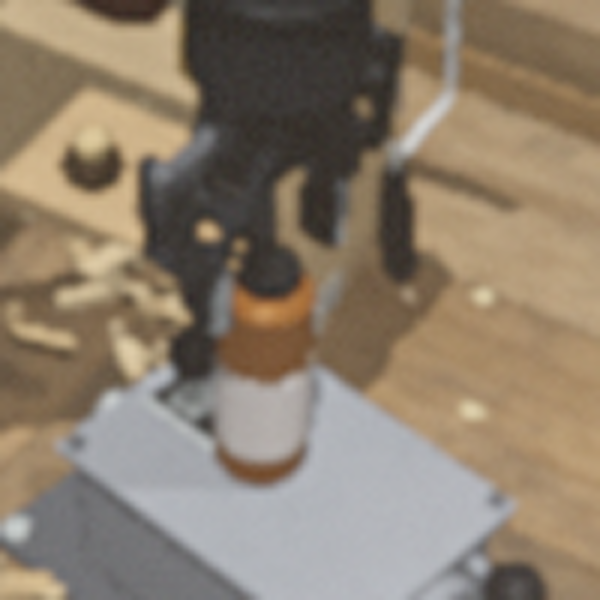

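The crop shows the fingertips level with the cap, at about z = 0.217. They sit about 33 mm above the reported TCP, so my first grip closed on the cap. The bottle is still upright at (262,380). I'll lower by the measured amount and grip again.

>>> jog_arm(
  motion=[
    [[0, 0.001, 0.006, 0], [0, 0, 0.007, 0], [0, 0, 0.007, 0], [0, 0, 0.007, 0], [0, 0, 0.006, 0], [0, 0, 0, 0], [0, 0, 0, 0]],
  ],
)

```text
time_s: 6.8
ee_pos: [0.554, -0.0713, 0.1424]
ee_rot: [0.779, 0.627, -0.0, -0.0]
force: [0.4, -1.0, -0.5]
gripper_width: 0.767
grasp_force: 0.0
```

```bash
cat >> h.py <<'E'
def tips(cx,cy,lo=.15,hi=.25,rmin=.026):
    p,d=bot.camera("scene");C=cloud("scene",d);q=C.reshape(-1,3);r=np.hypot(q[:,0]-cx,q[:,1]-cy)
    for l in np.arange(lo,hi,.01):
        m=(q[:,2]>=l)&(q[:,2]<l+.01)&(r<.075)&(r>rmin);k=q[m]
        print(round(l,2),m.sum(),*( [np.round(k.min(0)[:2],3),np.round(k.max(0)[:2],3)] if len(k) else []))
    return p
E
python3 - <<'E'
from h import *
s=bot.state();print(s["ee_pos"],s["force"],s["gripper_width"])
tips(.555,-.071)
E
```

```text
[ 0.55399255 -0.07130302  0.14240973] [ 0.37567506 -0.96285666 -0.54466248] 0.7671986991154082
0.15 1 [ 0.556 -0.025] [ 0.556 -0.025]
0.16 0
0.17 0
0.18 10 [ 0.512 -0.088] [ 0.588 -0.069]
0.19 35 [ 0.508 -0.09 ] [ 0.591 -0.056]
0.2 40 [ 0.507 -0.089] [ 0.59  -0.058]
0.21 45 [ 0.506 -0.09 ] [ 0.597 -0.063]
0.22 32 [ 0.495 -0.094] [ 0.61  -0.055]
0.23 92 [ 0.489 -0.096] [ 0.616 -0.045]
0.24 67 [ 0.488 -0.096] [ 0.618 -0.046]
```

Now the tips are at about z = 0.183, on the straight part of the body. Closing.

>>> jog_arm(
  motion=[
    [[0, 0, 0, 0], [0, 0, 0, 0], [0, 0, 0, 0], [0, 0, 0, 0], [0, 0, 0, 0], [0, 0, 0, 0], [0, 0, 0, 0], [0, 0, 0, 0]],
  ],
  gripper=180,
)

```text
time_s: 7.52
ee_pos: [0.5545, -0.0712, 0.1432]
ee_rot: [0.779, 0.627, 0.0, 0.0]
force: [-0.3, 0.1, 6.0]
gripper_width: 0.508
grasp_force: 30.3
```

>>> jog_arm(
  motion=[
    [[0, 0, -0.003, 0], [0, 0, -0.006, 0], [0, 0, -0.01, 0], [0, 0, -0.012, 0], [0, 0, -0.012, 0], [0, 0, -0.012, 0], [0, 0, -0.012, 0], [0, 0, -0.008, 0], [0, 0, -0.005, 0], [0, 0, 0, 0]],
  ],
)

```text
time_s: 8.35
ee_pos: [0.5546, -0.0712, 0.2239]
ee_rot: [0.779, 0.627, 0.001, 0.0]
force: [0.4, -0.2, -2.4]
gripper_width: 0.502
grasp_force: 30.9
```

```bash
python3 - <<'E'
from h import *
s=bot.state();print(s["ee_pos"],s["force"],s["gripper_width"],np.round(s["q"],2))
plan([.535,.325,.223],-12.3,1)
p,d=bot.camera("scene")
for e in bot.place_of("scene","oil_bottle")[:1]: print(e["conf"],np.round(w("scene",e["at"]),3))
for e in bot.place_of("scene","drip_dish")[:1]: print(e["conf"],np.round(w("scene",e["at"]),3))
E
```

```text
[ 0.5545683  -0.07119796  0.22390439] [ 0.42050011 -0.16906385 -2.41494452] 0.5021439793967629 [-0.37  0.43  0.55  1.77 -0.26  1.01  0.06]
[ 0.5546 -0.0712  0.2239] -12.33 
 [[0.3829, -0.1037, 0.0009, -0.03]]
0.87 [ 0.555 -0.071  0.18 ]
0.89 [0.535 0.327 0.006]
```

>>> jog_arm(
  motion=[
    [[0.005, -0.0014, 0, 0], [0.01, -0.0027, 0, 0], [0.015, -0.0041, 0, 0], [0.02, -0.0054, 0, 0], [0.02, -0.0054, 0, 0], [0.02, -0.0054, 0, 0], [0.02, -0.0054, 0, 0], [0.02, -0.0054, 0, 0], [0.02, -0.0054, 0, 0], [0.02, -0.0054, 0, 0], [0.02, -0.0054, 0, 0], [0.02, -0.0054, 0, 0]],
  ],
)

```text
time_s: 9.5
ee_pos: [0.5429, 0.1481, 0.2225]
ee_rot: [0.779, 0.627, -0.0, -0.0]
force: [0.6, 0.3, -2.0]
gripper_width: 0.509
grasp_force: 30.9
```

>>> jog_arm(
  motion=[
    [[0.02, -0.0054, 0, 0], [0.02, -0.0054, 0, 0], [0.02, -0.0054, 0, 0], [0.02, -0.0054, 0, 0], [0.02, -0.0054, 0, 0], [0.02, -0.0054, 0, 0], [0.018, -0.0049, 0, 0], [0.014, -0.0038, 0, 0], [0.01, -0.0027, 0, 0], [0.006, -0.0016, 0, 0], [0.003, -0.0008, 0, 0], [0.002, -0.0005, 0, 0]],
  ],
)

```text
time_s: 10.5
ee_pos: [0.5349, 0.3248, 0.2228]
ee_rot: [0.779, 0.627, -0.0, 0.0]
force: [1.0, -1.3, -3.1]
gripper_width: 0.512
grasp_force: 30.9
```

>>> jog_arm(
  motion=[
    [[0, 0, 0, 0], [0, 0, 0.005, 0], [0, 0, 0.01, 0], [0, 0, 0.018, 0], [0, 0, 0.02, 0], [0, 0, 0.02, 0], [0, 0, 0.02, 0], [0, 0, 0.02, 0], [0, 0, 0.02, 0], [0, 0, 0.012, 0], [0, 0, 0.006, 0], [0, 0, 0, 0]],
  ],
)

```text
time_s: 11.5
ee_pos: [0.5344, 0.3244, 0.0706]
ee_rot: [0.779, 0.627, -0.001, 0.0]
force: [-0.7, -0.2, -2.1]
gripper_width: 0.505
grasp_force: 31.0
```

```bash
python3 - <<'E'
from h import *
s=bot.state();print(s["ee_pos"],s["ee_rot"],s["force"],s["gripper_width"])
p,d=bot.camera("scene");cv2.imwrite("pics/s5.png",cv2.resize(p[110:230,130:270],None,fx=5,fy=5,interpolation=2)[...,::-1])
for n in("oil_bottle","drip_dish"):
  for e in bot.place_of("scene",n)[:1]: print(e["conf"],np.round(w("scene",e["at"]),3))
E
```

```text
[0.53441323 0.32440981 0.07056582] [ 7.79079754e-01  6.26924135e-01 -9.29058885e-04  4.28793783e-05] [-0.65846808 -0.22512515 -2.10459142] 0.5051491158043115
0.65 [0.534 0.324 0.027]
0.77 [0.531 0.327 0.007]
```

View pics/s5.png

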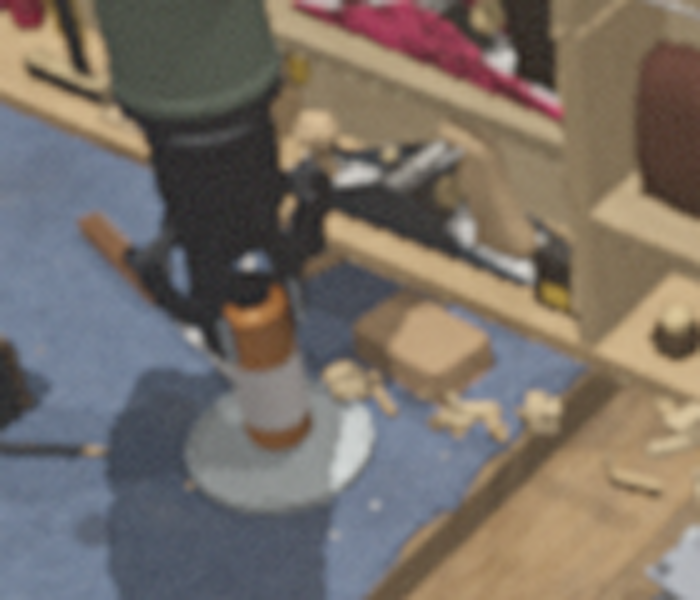

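The crop shows the bottle upright and centred over the dish at (280,440), hovering about 15 mm above it. I'll lower it until it touches.

>>> jog_arm(
  motion=[
    [[0, 0, 0.003, 0], [0, 0, 0.003, 0], [0, 0, 0.003, 0], [0, 0, 0.002, 0], [0, 0, 0.002, 0], [0, 0, 0.001, 0], [0, 0, 0, 0]],
  ],
)

```text
time_s: 12.23
ee_pos: [0.5348, 0.325, 0.0575]
ee_rot: [0.779, 0.627, -0.0, 0.0]
force: [0.5, -0.3, -1.9]
gripper_width: 0.507
grasp_force: 31.0
```

>>> jog_arm(
  motion=[
    [[0, 0, 0.001, 0], [0, 0, 0.0005, 0], [0, 0, 0, 0]],
  ],
)

```text
time_s: 12.48
ee_pos: [0.5348, 0.3251, 0.0562]
ee_rot: [0.779, 0.627, -0.0, 0.0]
force: [0.3, 1.0, -2.5]
gripper_width: 0.509
grasp_force: 31.0
```

>>> jog_arm(
  motion=[
    [[0, 0, 0.001, 0], [0, 0, 0, 0]],
  ],
)

```text
time_s: 12.65
ee_pos: [0.535, 0.3251, 0.0553]
ee_rot: [0.779, 0.627, 0.0, 0.0]
force: [-0.6, -0.9, -1.9]
gripper_width: 0.506
grasp_force: 31.1
```

>>> jog_arm(
  motion=[
    [[0, 0, 0.001, 0], [0, 0, 0, 0]],
  ],
)

```text
time_s: 12.82
ee_pos: [0.5354, 0.3252, 0.0551]
ee_rot: [0.779, 0.627, 0.001, 0.0]
force: [-1.3, -1.4, 10.0]
gripper_width: 0.509
grasp_force: 32.1
```

>>> jog_arm(
  motion=[
    [[0, 0, 0, 0], [0, 0, 0, 0], [0, 0, 0, 0], [0, 0, 0, 0], [0, 0, 0, 0], [0, 0, -0.005, 0], [0, 0, -0.01, 0], [0, 0, -0.015, 0], [0, 0, -0.02, 0], [0, 0, -0.02, 0], [0, 0, -0.025, 0], [0, 0, -0.025, 0]],
  ],
  gripper=50,
)

```text
time_s: 13.82
ee_pos: [0.5348, 0.3248, 0.1763]
ee_rot: [0.779, 0.627, 0.0, 0.0]
force: [0.1, 0.0, 0.1]
gripper_width: 0.799
grasp_force: 0.0
```

```bash
python3 - <<'E'
from h import *
s=bot.state();print(s["ee_pos"],s["force"],s["gripper_width"])
for c in("scene","top"):
  bot.camera(c)
  for n in("oil_bottle","knob_ball","gear_head","lever_ball"):
    for e in bot.place_of(c,n)[:1]: print(c,n,e["conf"],np.round(w(c,e["at"]),3))
plan([.565,-.025,.18],-12.3,1)
E
```

```text
[0.53478429 0.324844   0.17626076] [0.10387668 0.03686393 0.11323561] 0.7993424266328336
scene oil_bottle 0.79 [0.532 0.325 0.012]
scene knob_ball 0.67 [ 0.567 -0.025  0.134]
scene gear_head 0.88 [ 0.553 -0.085 -0.002]
scene lever_ball 0.61 [ 0.509 -0.22   0.15 ]
top oil_bottle 0.56 [0.528 0.327 0.009]
top knob_ball 0.45 [ 0.565 -0.028  0.142]
top gear_head 0.9 [ 0.552 -0.084 -0.002]
top lever_ball 0.48 [ 0.504 -0.222  0.152]
[0.5347 0.3249 0.1737] -12.34 
 [[-0.3353, 0.1044, -0.0063, -0.04]]
```

>>> jog_arm(
  motion=[
    [[-0.0305, 0.0095, 0, 0], [-0.0305, 0.0095, 0, 0], [-0.0305, 0.0095, 0, 0], [-0.0305, 0.0095, 0, 0], [-0.0305, 0.0095, 0, 0], [-0.0305, 0.0095, 0, 0], [-0.0305, 0.0095, 0, 0], [-0.0305, 0.0095, 0, 0], [-0.0305, 0.0095, 0, 0], [-0.0305, 0.0095, 0, 0], [-0.0305, 0.0095, 0, 0], [0, 0, 0, 0]],
  ],
)

```text
time_s: 15.32
ee_pos: [0.5651, -0.0319, 0.1745]
ee_rot: [0.781, 0.624, -0.001, 0.001]
force: [0.7, -0.6, -0.8]
gripper_width: 0.805
grasp_force: 0.0
```

>>> jog_arm(
  motion=[
    [[0, 0, 0, 0], [0, 0, 0.01, 0], [0, 0, 0.01, 0], [0, 0, 0.01, 0], [0, 0, 0.01, 0], [0, 0, 0.01, 0], [0, 0, 0.01, 0], [0, 0, 0.01, 0], [0, 0, 0.01, 0], [0, 0, 0.008, 0], [0, 0, 0, 0], [0, 0, 0, 0]],
  ],
)

```text
time_s: 16.32
ee_pos: [0.5651, -0.0251, 0.086]
ee_rot: [0.779, 0.627, -0.0, -0.0]
force: [0.2, 0.6, 0.5]
gripper_width: 0.805
grasp_force: 0.0
```

```bash
python3 - <<'E'
from h import *
s=bot.state();print(s["ee_pos"],s["force"],s["gripper_width"])
p=tips(.565,-.025,.1,.2,.02)
for e in bot.place_of("scene","knob_ball")[:1]: print(e["conf"],np.round(w("scene",e["at"]),3))
cv2.imwrite("pics/s6.png",cv2.resize(p[150:250,230:330],None,fx=6,fy=6,interpolation=2)[...,::-1])
E
```

```text
[ 0.56514861 -0.02514012  0.08595486] [0.21675419 0.56621463 0.48742192] 0.8045817877686898
0.1 271 [ 0.498 -0.1  ] [0.62  0.011]
0.11 0
0.12 6 [ 0.523 -0.042] [ 0.6   -0.023]
0.13 32 [ 0.517 -0.044] [ 0.603 -0.009]
0.14 38 [ 0.517 -0.044] [ 0.603 -0.009]
0.15 31 [ 0.516 -0.044] [ 0.603 -0.014]
0.16 31 [ 0.516 -0.045] [ 0.604 -0.02 ]
0.17 53 [ 0.498 -0.05 ] [ 0.623 -0.003]
0.18 87 [ 0.497 -0.051] [0.629 0.002]
0.19 82 [ 0.496 -0.05 ] [0.627 0.   ]
0.41 [ 0.566 -0.029  0.133]
```

View pics/s6.png

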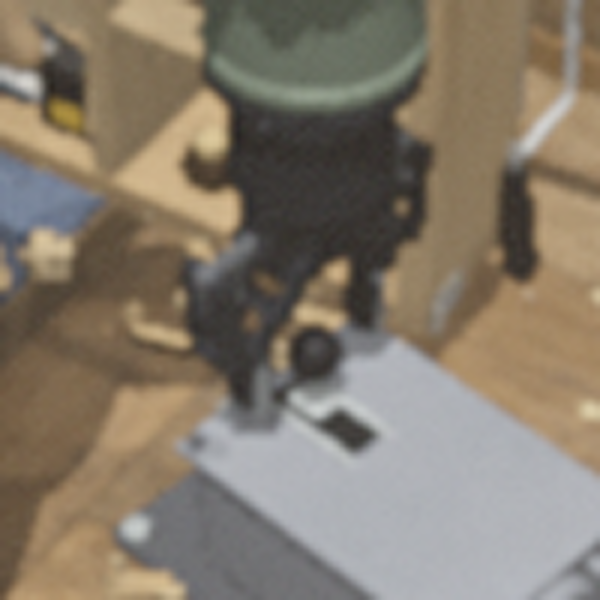

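The crop shows the ball (315,352) between the two fingers and the slot running towards the lever. The fingertips are about 25 mm above the cover. Gripping the ball.

>>> jog_arm(
  motion=[
    [[0, 0, 0, 0], [0, 0, 0, 0], [0, 0, 0, 0], [0, 0, 0, 0], [0, 0, 0, 0], [0, 0, 0, 0], [0, 0, 0, 0], [0, 0, 0, 0], [0, 0, 0, 0], [0, 0, 0, 0]],
  ],
  gripper=190,
  grip_force=30,
)

```text
time_s: 17.25
ee_pos: [0.5657, -0.025, 0.0867]
ee_rot: [0.779, 0.627, 0.0, 0.0]
force: [0.2, 0.7, 5.9]
gripper_width: 0.306
grasp_force: 29.1
```

>>> jog_arm(
  motion=[
    [[-0.001, 0, 0, 0], [-0.001, 0, 0, 0], [-0.001, 0, 0, 0], [-0.001, 0, 0, 0], [-0.001, 0, 0, 0], [-0.001, 0, 0, 0], [-0.001, 0, 0, 0], [0, 0, 0, 0]],
  ],
)

```text
time_s: 17.92
ee_pos: [0.5645, -0.0306, 0.0868]
ee_rot: [0.779, 0.627, 0.001, -0.0]
force: [1.6, 7.0, 6.1]
gripper_width: 0.303
grasp_force: 29.1
```

>>> jog_arm(
  motion=[
    [[-0.001, 0, 0, 0], [-0.001, 0, 0, 0], [-0.001, 0, 0, 0], [0, 0, 0, 0]],
  ],
)

```text
time_s: 18.25
ee_pos: [0.564, -0.0331, 0.0867]
ee_rot: [0.779, 0.628, 0.001, -0.0]
force: [1.7, 8.7, 5.2]
gripper_width: 0.307
grasp_force: 29.1
```

```bash
python3 - <<'E'
from h import *
s=bot.state();print(s["ee_pos"],s["force"],s["gripper_width"])
for c in("scene","top"):
  bot.camera(c)
  for e in bot.place_of(c,"knob_ball")[:1]: print(c,e["conf"],np.round(w(c,e["at"]),3))
E
```

```text
[ 0.56397467 -0.03312888  0.08674748] [1.70576767 8.71841605 5.16430757] 0.3069097970318335
scene 0.61 [ 0.568 -0.032  0.136]
top 0.71 [ 0.505 -0.22   0.153]
```

>>> jog_arm(
  motion=[
    [[-0.001, 0, 0, 0], [-0.001, 0, 0, 0], [0, 0, 0, 0]],
  ],
)

```text
time_s: 18.7
ee_pos: [0.5636, -0.0349, 0.0867]
ee_rot: [0.779, 0.628, 0.001, -0.0]
force: [2.1, 9.7, 5.2]
gripper_width: 0.306
grasp_force: 29.2
```

>>> jog_arm(
  motion=[
    [[-0.001, 0, 0, 0], [-0.001, 0, 0, 0], [0, 0, 0, 0]],
  ],
)

```text
time_s: 18.95
ee_pos: [0.5632, -0.0365, 0.0867]
ee_rot: [0.778, 0.628, 0.001, -0.0]
force: [2.2, 12.1, 5.5]
gripper_width: 0.311
grasp_force: 29.2
```

>>> jog_arm(
  motion=[
    [[0.001, 0, 0, 0], [0, 0, 0, 0], [0, 0, 0, 0], [0, 0, 0, 0], [0, 0, 0, 0], [0, 0, 0, 0], [0, 0, 0, 0], [0, 0, 0, 0]],
  ],
  gripper=50,
)

```text
time_s: 19.62
ee_pos: [0.5625, -0.0378, 0.0863]
ee_rot: [0.779, 0.627, -0.0, 0.0]
force: [-0.7, -0.1, -0.1]
gripper_width: 0.802
grasp_force: 0.0
```

>>> jog_arm(
  motion=[
    [[0, 0, -0.01, 0], [0, 0, -0.02, 0], [0, 0, -0.02, 0], [0, 0, -0.02, 0], [0, 0, 0, 0]],
  ],
)

```text
time_s: 20.03
ee_pos: [0.5642, -0.0381, 0.1603]
ee_rot: [0.779, 0.627, 0.002, 0.001]
force: [1.2, 0.3, 0.4]
gripper_width: 0.807
grasp_force: 0.0
```

```bash
python3 - <<'E'
from h import *
s=bot.state();print(s["ee_pos"],s["force"],s["gripper_width"])
for c in("scene","top"):
  p,d=bot.camera(c);C=cloud(c,d);x,y,z=C[...,0],C[...,1],C[...,2]
  for nm,cx,cy in(("knob",.564,-.035),("lev",.507,-.221)):
    q=C[(abs(x-cx)<.025)&(abs(y-cy)<.025)&(z>.128)&(z<.17)]
    if len(q)>8: # sphere fit, r=14mm
        from scipy.optimize import least_squares
        r=least_squares(lambda c:np.linalg.norm(q-c,axis=1)-.014,[cx,cy,.14],loss="soft_l1",f_scale=.002);print(c,nm,len(q),np.round(r.x,4))
  for n in("knob_ball","lever_ball"):
    for e in bot.place_of(c,n)[:1]: print(c,n,e["conf"],np.round(w(c,e["at"]),3))
plan([.507,-.2205,.157],-12.3,1)
E
```

```text
[ 0.56421178 -0.03807417  0.16032621] [1.21723119 0.32006792 0.39228642] 0.8074751647906324
scene knob 79 [ 0.5626 -0.0393  0.1373]
scene lev 96 [ 0.5087 -0.2214  0.1479]
scene knob_ball 0.64 [ 0.65  -0.431 -0.004]
scene lever_ball 0.81 [ 0.508 -0.222  0.15 ]
top lev 62 [ 0.5052 -0.2187  0.1695]
top lever_ball 0.74 [ 0.506 -0.222  0.148]
[ 0.5621 -0.0377  0.1557] -12.33 
 [[-0.1904, -0.0148, -0.0013, -0.03]]
```

>>> jog_arm(
  motion=[
    [[-0.015, -0.001, 0, 0], [-0.028, -0.002, 0, 0], [-0.028, -0.002, 0, 0], [-0.028, -0.002, 0, 0], [-0.028, -0.002, 0, 0], [-0.028, -0.002, 0, 0], [-0.02, -0.002, 0, 0], [-0.015, -0.001, 0, 0], [0, 0, 0, 0], [0, 0, 0, 0]],
  ],
)

```text
time_s: 21.17
ee_pos: [0.5077, -0.2209, 0.1558]
ee_rot: [0.779, 0.626, -0.0, -0.0]
force: [0.1, 0.6, -1.0]
gripper_width: 0.804
grasp_force: 0.0
```

>>> jog_arm(
  motion=[
    [[0, 0, 0.01, 0], [0, 0, 0.015, 0], [0, 0, 0.015, 0], [0, 0, 0.015, 0], [0, 0, 0.01, 0], [0, 0, 0.005, 0], [0, 0, 0, 0], [0, 0, 0, 0]],
  ],
)

```text
time_s: 21.83
ee_pos: [0.5084, -0.2202, 0.0864]
ee_rot: [0.779, 0.627, -0.0, -0.0]
force: [0.2, 0.1, -0.1]
gripper_width: 0.806
grasp_force: 0.0
```

```bash
python3 - <<'E'
from h import *
s=bot.state();print(s["ee_pos"],s["force"],s["gripper_width"])
p=tips(.508,-.221,.09,.2,.018)
cv2.imwrite("pics/s7.png",cv2.resize(p[180:280,280:380],None,fx=6,fy=6,interpolation=2)[...,::-1])
E
```

```text
[ 0.50840525 -0.220198    0.08637902] [ 0.22681234  0.08770469 -0.13741514] 0.806317221547596
0.09 77 [ 0.472 -0.231] [ 0.565 -0.146]
0.1 39 [ 0.475 -0.165] [ 0.533 -0.147]
0.11 0
0.12 5 [ 0.54  -0.232] [ 0.543 -0.219]
0.13 35 [ 0.462 -0.239] [ 0.546 -0.204]
0.14 39 [ 0.46  -0.238] [ 0.548 -0.203]
0.15 31 [ 0.46  -0.238] [ 0.545 -0.215]
0.16 23 [ 0.462 -0.24 ] [ 0.547 -0.216]
0.17 42 [ 0.442 -0.245] [ 0.565 -0.196]
0.18 55 [ 0.442 -0.245] [ 0.569 -0.195]
0.19 83 [ 0.441 -0.245] [ 0.569 -0.194]
0.2 56 [ 0.44  -0.245] [ 0.572 -0.193]
```

View pics/s7.png

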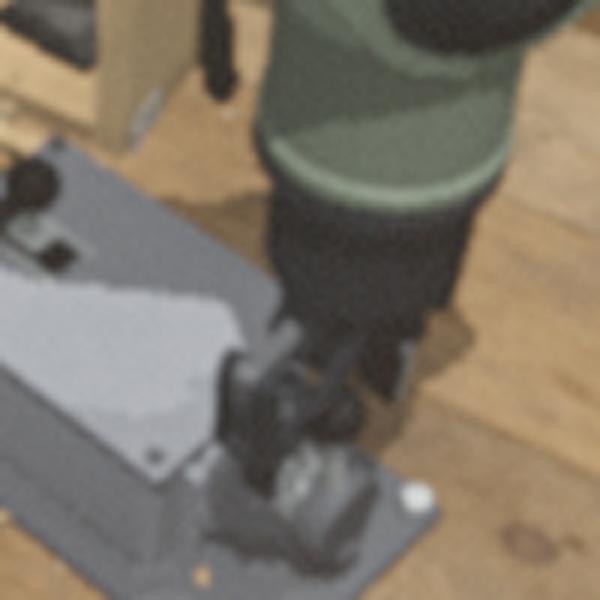

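The crop shows the lever ball (340,410) between the left finger (255,450) and the right finger (390,370). I'll cage it loosely, then rock.

>>> jog_arm(
  motion=[
    [[0, 0, 0, 0], [0, 0, 0, 0], [0, 0, 0, 0], [0, 0, 0, 0], [0, 0, 0, 0]],
  ],
  gripper=145,
  grip_force=20,
)

```text
time_s: 22.3
ee_pos: [0.5084, -0.2204, 0.0865]
ee_rot: [0.779, 0.627, 0.0, 0.0]
force: [-0.8, 0.7, 0.9]
gripper_width: 0.435
grasp_force: 0.0
```

>>> jog_arm(
  motion=[
    [[0, 0.003, 0, 0], [0, 0.003, 0, 0], [0, 0.003, 0, 0], [0, 0.003, 0, 0], [0, 0.003, 0, 0], [0, 0.003, 0, 0], [0, 0.003, 0, 0], [0, 0.003, 0, 0]],
  ],
)

```text
time_s: 22.97
ee_pos: [0.532, -0.2256, 0.0863]
ee_rot: [0.779, 0.627, -0.0, 0.0]
force: [-3.0, 0.4, 2.1]
gripper_width: 0.434
grasp_force: 1.5
```

>>> jog_arm(
  motion=[
    [[0, 0.003, 0, 0], [0, 0.003, 0, 0], [0, 0.003, 0, 0], [0, 0.003, 0, 0], [0, 0.003, 0, 0]],
  ],
)

```text
time_s: 23.38
ee_pos: [0.5467, -0.2287, 0.0863]
ee_rot: [0.779, 0.627, -0.0, -0.0]
force: [-2.4, 1.0, -0.1]
gripper_width: 0.431
grasp_force: 1.4
```

>>> jog_arm(
  motion=[
    [[0, 0.003, 0, 0], [0, 0.003, 0, 0], [0, 0.003, 0, 0], [0, 0.003, 0, 0], [0, 0.003, 0, 0]],
  ],
)

```text
time_s: 23.8
ee_pos: [0.5612, -0.2319, 0.0862]
ee_rot: [0.779, 0.627, -0.0, -0.0]
force: [-3.4, 1.0, -0.4]
gripper_width: 0.432
grasp_force: 1.6
```

No mesh on this side; the force stays near 3 N. Rocking the other way.

>>> jog_arm(
  motion=[
    [[0, -0.005, 0, 0], [0, -0.005, 0, 0], [0, -0.005, 0, 0], [0, -0.005, 0, 0], [0, -0.005, 0, 0], [0, -0.005, 0, 0], [0, -0.005, 0, 0], [0, -0.005, 0, 0], [0, -0.005, 0, 0], [0, -0.005, 0, 0], [0, -0.005, 0, 0], [0, -0.005, 0, 0]],
  ],
)

```text
time_s: 24.8
ee_pos: [0.5044, -0.2197, 0.0877]
ee_rot: [0.779, 0.627, 0.002, 0.002]
force: [10.0, -3.5, 8.1]
gripper_width: 0.433
grasp_force: 5.0
```

>>> jog_arm(
  motion=[
    [[0, -0.003, 0, 0], [0, -0.003, 0, 0], [0, -0.003, 0, 0], [0, -0.003, 0, 0], [0, -0.003, 0, 0]],
  ],
)

```text
time_s: 25.22
ee_pos: [0.4891, -0.2163, 0.0869]
ee_rot: [0.779, 0.627, 0.001, 0.002]
force: [11.8, -2.6, -6.8]
gripper_width: 0.435
grasp_force: 5.8
```

>>> jog_arm(
  motion=[
    [[0, -0.003, 0, 0], [0, -0.003, 0, 0], [0, -0.003, 0, 0], [0, -0.003, 0, 0], [0, -0.003, 0, 0]],
  ],
)

```text
time_s: 25.63
ee_pos: [0.4752, -0.2132, 0.0871]
ee_rot: [0.779, 0.627, 0.001, 0.002]
force: [14.5, -3.9, -6.2]
gripper_width: 0.428
grasp_force: 7.1
```

The force has risen to 10–14 N, so the clutch is in mesh. I'll release the lever and go back to the knob.

>>> jog_arm(
  motion=[
    [[0, 0.003, 0, 0], [0, 0.002, 0, 0], [0, 0, 0, 0], [0, 0, 0, 0], [0, 0, 0, 0], [0, 0, 0, 0], [0, 0, -0.01, 0], [0, 0, -0.02, 0], [0, 0, -0.02, 0], [0, 0, -0.02, 0], [0, 0, 0, 0], [0, 0, 0, 0]],
  ],
  gripper=50,
)

```text
time_s: 26.63
ee_pos: [0.4785, -0.2138, 0.1576]
ee_rot: [0.779, 0.627, 0.001, 0.001]
force: [-0.0, -0.5, -0.7]
gripper_width: 0.804
grasp_force: 0.0
```

```bash
python3 - <<'E'
from h import *
s=bot.state();print(s["ee_pos"],s["force"],s["gripper_width"])
from scipy.optimize import least_squares
p,d=bot.camera("scene");C=cloud("scene",d);x,y,z=C[...,0],C[...,1],C[...,2]
q=C[(abs(x-.562)<.025)&(abs(y+.038)<.025)&(z>.128)&(z<.17)]
r=least_squares(lambda c:np.linalg.norm(q-c,axis=1)-.014,[.562,-.038,.14],loss="soft_l1",f_scale=.002);print(len(q),np.round(r.x,4))
for n in("lever_ball","oil_bottle"):
  for e in bot.place_of("scene",n)[:1]: print(n,e["conf"],np.round(w("scene",e["at"]),3))
plan([.5628,-.0373,.157],-12.3,1)
E
```

```text
[ 0.47851831 -0.2137849   0.15756555] [-0.03120328 -0.54320203 -0.66635855] 0.8038360388413497
78 [ 0.5622 -0.0404  0.1375]
lever_ball 0.9 [ 0.481 -0.218  0.141]
oil_bottle 0.83 [0.533 0.324 0.012]
[ 0.4776 -0.2135  0.1559] -12.32 
 [[0.1903, 0.0456, -0.0011, -0.02]]
```

>>> jog_arm(
  motion=[
    [[0.015, 0.004, 0, 0], [0.028, 0.007, 0, 0], [0.028, 0.007, 0, 0], [0.028, 0.007, 0, 0], [0.028, 0.007, 0, 0], [0.028, 0.007, 0, 0], [0.02, 0.004, 0, 0], [0.015, 0.0025, 0, 0], [0, 0, 0, 0], [0, 0, 0, 0]],
  ],
)

```text
time_s: 27.62
ee_pos: [0.5627, -0.0374, 0.1555]
ee_rot: [0.779, 0.628, -0.001, -0.0]
force: [-0.9, -0.3, 0.4]
gripper_width: 0.802
grasp_force: 0.0
```

>>> jog_arm(
  motion=[
    [[0, 0, 0.01, 0], [0, 0, 0.015, 0], [0, 0, 0.015, 0], [0, 0, 0.015, 0], [0, 0, 0.01, 0], [0, 0, 0.005, 0], [0, 0, 0, 0], [0, 0, 0, 0]],
  ],
)

```text
time_s: 28.28
ee_pos: [0.563, -0.0383, 0.0864]
ee_rot: [0.779, 0.627, -0.0, 0.0]
force: [0.0, -0.3, 0.5]
gripper_width: 0.804
grasp_force: 0.0
```

>>> jog_arm(
  motion=[
    [[0, 0, 0, 0], [0, 0, 0, 0], [0, 0, 0, 0], [0, 0, 0, 0], [0, 0, 0, 0], [0, 0, 0, 0], [0, 0, 0, 0], [0, 0, 0, 0], [0, 0, 0, 0], [0, 0, 0, 0]],
  ],
  gripper=190,
  grip_force=40,
)

```text
time_s: 29.12
ee_pos: [0.563, -0.0377, 0.0869]
ee_rot: [0.779, 0.627, 0.0, -0.0]
force: [-3.6, 1.4, 9.8]
gripper_width: 0.302
grasp_force: 38.6
```

>>> jog_arm(
  motion=[
    [[-0.001, 0, 0, 0], [-0.001, 0, 0, 0], [-0.001, 0, 0, 0], [-0.001, 0, 0, 0], [0, 0, 0, 0]],
  ],
)

```text
time_s: 29.53
ee_pos: [0.5625, -0.04, 0.0869]
ee_rot: [0.779, 0.628, 0.001, -0.001]
force: [-2.8, 8.8, 9.4]
gripper_width: 0.302
grasp_force: 38.7
```

>>> jog_arm(
  motion=[
    [[-0.001, 0, 0, 0], [-0.001, 0, 0, 0], [-0.001, 0, 0, 0], [0, 0, 0, 0]],
  ],
)

```text
time_s: 29.87
ee_pos: [0.5619, -0.0427, 0.087]
ee_rot: [0.779, 0.628, 0.001, -0.001]
force: [-2.3, 10.4, 10.4]
gripper_width: 0.297
grasp_force: 38.7
```

>>> jog_arm(
  motion=[
    [[-0.001, 0, 0, 0], [-0.001, 0, 0, 0], [-0.001, 0, 0, 0], [0, 0, 0, 0]],
  ],
)

```text
time_s: 30.2
ee_pos: [0.5615, -0.0444, 0.087]
ee_rot: [0.778, 0.628, 0.001, -0.001]
force: [-1.4, 15.9, 10.4]
gripper_width: 0.304
grasp_force: 38.7
```

```bash
python3 - <<'E'
from h import *
s=bot.state();print(s["ee_pos"],s["force"])
from scipy.optimize import least_squares
for k in range(2):
  p,d=bot.camera("scene");C=cloud("scene",d);x,y,z=C[...,0],C[...,1],C[...,2]
  R,G,B=[p[...,i].astype(int) for i in range(3)]
  q=C[(np.hypot(x-.561,y+.045)<.016)&(z>.128)&(z<.16)]
  r=least_squares(lambda c:np.linalg.norm(q-c,axis=1)-.014,[.561,-.045,.14],loss="soft_l1",f_scale=.002);print(len(q),np.round(r.x,4))
  for e in bot.place_of("scene","knob_ball")[:1]: print(e["conf"],np.round(w("scene",e["at"]),3))
cv2.imwrite("pics/s8.png",cv2.resize(p[165:245,245:325],None,fx=7,fy=7,interpolation=2)[...,::-1])
E
```

```text
[ 0.56154264 -0.04444477  0.0869716 ] [-1.44066487 15.90989844 10.37389246]
67 [ 0.5626 -0.0468  0.1388]
0.65 [ 0.562 -0.044  0.137]
71 [ 0.5626 -0.0465  0.1387]
0.44 [ 0.562 -0.044  0.134]
```

View pics/s8.png

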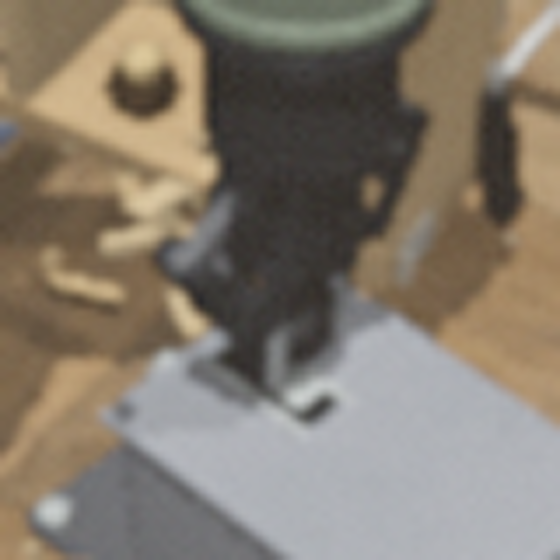

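```bash
python3 - <<'E'
from h import *
from scipy.optimize import least_squares
C=cloud("scene",np.load("scene_d.npy"));x,y,z=C[...,0],C[...,1],C[...,2]
q=C[(np.hypot(x-.563,y+.026)<.016)&(z>.128)&(z<.16)]
r=least_squares(lambda c:np.linalg.norm(q-c,axis=1)-.014,[.563,-.027,.14],loss="soft_l1",f_scale=.002);print(len(q),np.round(r.x,4))
E
```

```text
72 [ 0.5648 -0.0281  0.1372]
```

>>> jog_arm(
  motion=[
    [[-0.0005, 0, 0, 0], [-0.0005, 0, 0, 0], [0, 0, 0, 0]],
  ],
)

```text
time_s: 30.65
ee_pos: [0.5615, -0.0445, 0.087]
ee_rot: [0.778, 0.628, 0.002, -0.001]
force: [0.1, 21.3, 9.4]
gripper_width: 0.303
grasp_force: 38.7
```

>>> jog_arm(
  motion=[
    [[-0.0005, 0, 0, 0], [-0.0005, 0, 0, 0], [0, 0, 0, 0]],
  ],
)

```text
time_s: 30.9
ee_pos: [0.5615, -0.0445, 0.087]
ee_rot: [0.778, 0.629, 0.002, -0.002]
force: [1.3, 26.1, 10.0]
gripper_width: 0.303
grasp_force: 38.7
```

>>> jog_arm(
  motion=[
    [[0.002, 0, 0, 0], [0.002, 0, 0, 0], [0, 0, 0, 0], [0, 0, 0, 0], [0, 0, 0, 0], [0, 0, 0, 0], [0, 0, 0, 0], [0, 0, -0.01, 0], [0, 0, -0.02, 0], [0, 0, -0.025, 0], [0, 0, -0.025, 0], [0, 0, 0, 0]],
  ],
  gripper=50,
)

```text
time_s: 31.9
ee_pos: [0.5633, -0.0462, 0.1711]
ee_rot: [0.779, 0.627, 0.002, 0.002]
force: [0.7, 0.2, 1.2]
gripper_width: 0.8
grasp_force: 0.0
```

```bash
python3 - <<'E'
from h import *
from scipy.optimize import least_squares
s=bot.state();print(s["ee_pos"],s["force"])
for k in range(3):
  p,d=bot.camera("scene");C=cloud("scene",d);x,y,z=C[...,0],C[...,1],C[...,2]
  q=C[(np.hypot(x-.561,y+.048)<.018)&(z>.128)&(z<.16)]
  r=least_squares(lambda c:np.linalg.norm(q-c,axis=1)-.014,[.561,-.045,.14],loss="soft_l1",f_scale=.002);print(len(q),np.round(r.x,4))
  for e in bot.place_of("scene","knob_ball")[:1]: print(e["conf"],np.round(w("scene",e["at"]),3))
# 2D pixel motion of the dark ball: first picture vs now
p0=cv2.imread("pics/scene0.png")[...,::-1]
for im in(p0,p):
  g=im.max(-1)[180:225,255:310]; 
  n,l,st,ce=cv2.connectedComponentsWithStats((g<60).astype(np.uint8))
  print([(st[i,4],np.round(ce[i]+[255,180],1)) for i in range(1,n) if st[i,4]>15])
for yy in(.062,.054,.048,.044,.040): print(yy,np.round(pix("scene",(.5515+.213*yy,-.084+.977*yy,.138)),1))
cv2.imwrite("pics/s9.png",cv2.resize(p[165:245,245:325],None,fx=7,fy=7,interpolation=2)[...,::-1])
E
```

```text
[ 0.56329015 -0.04619741  0.17111403] [0.65923596 0.2433741  1.15374889]
79 [ 0.5609 -0.0468  0.1374]
0.47 [ 0.562 -0.045  0.134]
79 [ 0.5601 -0.0469  0.1371]
0.44 [ 0.563 -0.045  0.139]
79 [ 0.5608 -0.0468  0.137 ]
0.68 [ 0.561 -0.046  0.135]
[]
[(np.int32(23), array([272.9, 184. ])), (np.int32(30), array([295.9, 182.8])), (np.int32(22), array([287.7, 186.2])), (np.int32(18), array([275.6, 195.3]))]
0.062 [281.  207.9]
0.054 [283.  209.3]
0.048 [284.6 210.4]
0.044 [285.6 211.2]
0.04 [286.6 211.9]
```

View pics/s9.png

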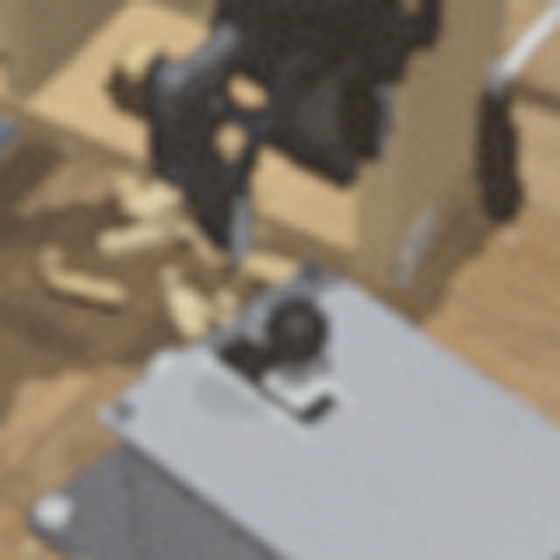

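```bash
python3 - <<'E'
from h import *
for c in("scene","top"):
  p,d=bot.camera(c);C=cloud(c,d);x,y,z=C[...,0],C[...,1],C[...,2]
  m=((abs(x-.55)<.09)&(abs(y+.085)<.13)&(abs(z-.1)<.006)).astype(np.uint8)
  n,l,st,ce=cv2.connectedComponentsWithStats(m);k=1+np.argmax(st[1:,4]);q=C[l==k]
  ang=np.radians(77.7);u=np.array([np.cos(ang),np.sin(ang)]);v=np.array([u[1],-u[0]])
  a=q[:,:2]@u;b=q[:,:2]@v
  # far and near edges per lateral strip
  lo=[];hi=[]
  for t in np.linspace(b.min()+.015,b.max()-.015,12):
    s=a[abs(b-t)<.006]
    if len(s)>5: lo.append(s.min());hi.append(s.max())
  print(c,np.round(np.median(lo),4),np.round(np.median(hi),4),"mid",(np.median(lo)+np.median(hi))/2,"ball now",np.array([.5606,-.0468])@u,"before",np.array([.5648,-.0281])@u, "b",b.min(),b.max())
E
```

```text
scene -0.0565 0.1227 mid 0.03310727301281644 ball now 0.07369910166218155 before 0.09286458152647588 b 0.4936492624382985 0.620956832566435
top -0.0552 0.025 mid -0.015074591863721344 ball now 0.07369910166218155 before 0.09286458152647588 b 0.49337225947950547 0.6193646159932018
```

The cover fit from the same camera gives the right length (179 mm) and puts the ball at y = 40.6 mm, which is home. It also sat on a solid stop at 26 N. The gripper is clear of everything, so I'm handing in.

```bash
python3 - <<'E'
from h import *
bot.camera("scene")
for n in("oil_bottle","wax_tin","marking_gauge","sanding_block"):
  for e in bot.place_of("scene",n)[:1]: print(n,e["conf"],np.round(w("scene",e["at"]),3))
print(bot.job_done())
E
```

```text
oil_bottle 0.65 [0.534 0.324 0.014]
wax_tin 0.91 [ 0.45  -0.389 -0.002]
marking_gauge 0.83 [ 0.65  -0.435 -0.005]
sanding_block 0.64 [0.655 0.306 0.005]
the job is handed in; nothing more can be done
None
```

The bottle stands upright on the drip dish, the gear head is in mesh with its knob home against the stop, the wax tin, marking gauge and sanding block are where they were, and the job was handed in at about 32 s (my first grip closed on the bottle's cap by mistake, and I regripped it lower without tipping it).

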